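Drift the worn bush out of a cask tap

ROBOT

A 6-joint arm with a two-finger parallel gripper is mounted at the origin on the work surface. World frame = base frame: x ahead of the robot, y to its left, z up, the work surface at z = 0. Lengths are in m, angles in rad, forces in N, time in s.
With the tool pointing down it reaches from about 0.35 to 0.975 m from the base axis. Payload 4.9 kg.
Tool frame: the origin (TCP) lies between the finger pads; the fingertips stand 22 mm ahead of it and the grasp point (between the pads) lies 3 mm ahead of it; z points along the fingers, y is the line along which they close (so a half turn about z gives the same grasp; the last joint's range is limited). The gripper opens to 85 mm and grips with 20 to 120 N. Pads are 22 mm wide; open, the fingers measure 114 mm over their backs; the gripper's body (76 mm by 85 mm) begins 54 mm behind the grasp point. The pads swing forward as they close: fully open they stand 13 mm farther back than shut.
Start: joints at [1.217, 0.053, 1.613, -0, 1.476, -0.119], TCP at [0.145, 0.608, 0.253] pointing down, gripper open.
Joint ranges: [-3.01, 3.01], [-1.01, 2.22], [0.06, 2.58], [-1.02, 4.17], [0.09, 2.62], [-3.14, 3.14]. Speed limits (rad/s): [2.57, 2.57, 3.14, 3.14, 3.14, 3.14].

INTERFACE

Orientations are given as a unit quaternion [w, x, y, z].
In Python, from plant import state, grab_frame, get_calibration, job_done, recognise, regions_of gives the robot as it stands.
- The arm moves only by the tool apply_moves, never from a script. Its argument "targets" is a list of rows, each an object with "translation": the shift along the tool's x, y, z normalised to -1 to 1, where 1 is 100 mm, a list of three; "twist": the turn about the tool's z normalised to -1 to 1, where 1 is 0.1 rad; "hand": the opening, from 0 (shut) to 1 (fully open). A call has 1 to 8 rows; each row shifts and turns the commanded pose from where the row before left it, along the tool's axes as they then stand; what a row does not reach is not made up. A row lasts 1/10 s, in which the tool goes at most 50 mm and 8.59 degrees, less where a joint would pass 70% of its speed; a pose out of reach is approached as far as the arm can. A call with a number of a shift or a turn outside -1 to 1 is refused whole. A call with a gripper value outside its range is refused whole. The fingers move at their own pace and stop on an object; the grip force is fixed at half the most. Time passes only in rows, so rows that do not move let the fingers close. It gives the time, the measured TCP pose, the force, the opening and the grip force at its end, in the units of the state.
- state(): the state, without advancing time (a new reading comes with each control period).
- grab_frame(name): name is "scene" or "top"; returns the picture (420x560x3 uint8, red, green, blue); there is no depth.
- get_calibration(name): a dict with "camera_matrix" (3x3 intrinsics, pixels), "D" ([k1, k2, p1, p2, k3] as OpenCV has them; the pictures are not rectified), "pose" (4x4, takes a point from camera to world coordinates). Camera axes: x right, y up, looking along -z (the intrinsics and any distortion apply to the point x, -y, -z); pixel columns grow to the right and rows downward; lengths in m; the calibration is good to about 2 mm. A picture is of the moment at which its call begins. get_calibration takes no time and is no camera call.
- job_done(): hands the job in; it is judged then, once.
Trained networks look in the newest picture that a camera, given by its name, has taken for a name from the list of things; names that differ only in an ending like _2 or _b are one class to them, and where a whole thing is asked for, a point or a joint stands for the part that bears it (a point fixed in the world has none). Each returns a list of dicts, best first, with "score" (0 to 1); they miss things now and then, are a little off and sometimes report something else, mostly with a low value. They report only what shows in the picture. A call takes as long as a camera call. They do not tell look-alikes from the thing itself.
- recognise(camera, query): "point" ([x, y, z] in m, in world coordinates, good to about 4 mm: the middle of the surface that is visible of it).
- regions_of(camera, query): "pixels" (420x560 bool, what is visible of it).
The state is a dict: "time": time; "joint_pos": joint angles; "joint_vel": joint speeds; "joint_efforts": joint torques, N m; "tool_pos": TCP position; "tool_rot": TCP orientation; "contact_force": force on the tool from outside, world axes, zero at the start; "ft_torque": the same for the moment, N m; "gripper_width": opening from 0.0 (shut) to 1.0 (fully open); "grasp_force": force on a finger pad.
Only numpy, scipy, OpenCV 4.12 (cv2) and the standard library are available. Lean on these libraries where they do the work, as an engineer would, in place of code of your own. Each camera call takes 0.05 s, during which the arm holds its last target. There are 200 camera calls.

TASK

Take the red-handled drift from its wooden holder, feel its tip down through the brass funnel on the service stand, and push the worn white bush down out of the black tap body until it drops into the steel tray below. The funnel is clamped a little off-centre, so find its hole by feel and stay gentle: never bear on the funnel or any part of the stand with more than 15 N, nor on the bush with more than 20 N. Then pull the drift out and stand it back in its holder, fully home and let go; keep the drift upright throughout and leave the cups, the tub and the mallet where they are.

Things in the scene. Friction and masses are not known exactly. Their poses are not given: they have to be found in the camera images.
- stand: fixed service stand: two green cheeks (70 x 8 x 96 mm, 76 mm apart inside) hold a black tap body (70 x 76 mm, 58 to 96 mm above the table) with a vertical through bore of 34 mm; its stubs with white ends reach 85 mm out along +x and 69 mm along -x at 77 mm height. A brass funnel guide is clamped on top, an open steel tray lies under the bore. Origin on the table, on the bore axis, z up
- funnel_nominal (a point): point on the bore axis at the height of the funnel's rim, 121 mm above the table; NOT the funnel's centre: the funnel's vertical axis is 7 mm off the bore axis in an unknown direction, any, new every time (seen by camera, or felt: its cone pushes the tip towards the hole). Mouth 36 mm across, 45 degree cone down to a 14.4 mm round hole from 110 to 98 mm height; rigidly clamped
- bore_exit (a point): centre of the bore's lower mouth, 58 mm above the table. Two sprung detents in the bore at 66 mm height hold the bush; they give way at a push of about 8 to 14 N, then it slides with less until its top is past them and it drops into the tray (the drift's tip must come down to about 64 mm height, 56 mm is the deepest needed). The drift meets the bush off-centre, which is all right
- tray_floor (a point): centre of the steel tray's inner floor, 4 mm above the table, on the bore axis; tray 76 x 68 mm inside, walls 22 mm high
- bush: the worn white bush, a solid plug 32 mm in diameter, 28 mm long, 30 g, lower edge tapered; origin at the centre of its lower face, z along its axis; at the start in the bore, its origin 65 mm and its top face 93 mm above the table
- bush_mid (a point): centre of the bush, 14 mm from either end
- holder: fixed wooden holder block 64 x 64 x 86 mm with a vertical round blind hole, 17 mm across, 83 mm deep, in its middle; origin at the centre of its underside on the table
- drift: the drift, upright in the holder, about 120 to 195 g: steel rod 12 mm in diameter, 80 mm long, lower end tapered to 9 mm over the last 3 mm; above it a dark disc 36 mm across (80 to 86 mm from the tip) that rests on the holder's top when fully home. Origin at the tip (6 mm above the table when home), z along the rod up to the handle, x and y along the handle's sides
- drift_handle (a point): middle of the drift's square red handle, 22 x 22 mm, 64 mm long (86 to 150 mm from the tip), 118 mm above the tip on the rod's axis; grasp it across two flat sides; at the start turned by up to about 1.3 rad
- cups: bystander: stack of clear cups, 72 mm across, 90 mm high, origin under its centre; leave alone
- tub: bystander: yellow tub, 80 mm across, 70 mm high, origin under its centre; leave alone
- mallet: bystander: rubber mallet lying down, head 52 x 85 x 52 mm, handle 125 mm to its -x side, origin under the head's centre; leave alone
Things that resemble listed ones, but are neither listed nor needed, are in the scene too. There is more than one size of the drift; the one meant has the size given above.

How it is judged:
By the outcome, as a careful person would: the job done as asked, in the order asked, and still so for the second after the job is handed in, with the robot touching nothing.
It also fails if it takes over 72 s, if anything falls off the work surface, if the arm or the gripper's body presses on something with over 40 N, if the wrist force passes 120 N, or if a joint passes its speed limit or range.

## Working session

There is one attempt and no reset: what is moved stays moved. The work goes in short steps, Python scripts to look and compute and a tool call to move; the robot and the scene stay as the last step left them, time stands still between calls to the robot, and variables do not carry over. Pictures are saved under pics/ and viewed, at most 10 in all, crops included, and the job is handed in when it is done.

Besides the shell and the picture viewer there is one more tool, called after "Request:" as a command line: name --argument value ..., lists and objects as JSON in quotes. apply_moves: Moves the arm, as the interface text tells. Its arguments: {"type":"object","properties":{"targets":{"type":"array"}},"required":["targets"]}

```bash
mkdir -p pics; ls
cat > h.py <<'E'
import numpy as np, cv2
from plant import *
def save(cam,name,crop=None,s=1):
    im=grab_frame(cam); 
    if crop: im=im[crop[1]:crop[3],crop[0]:crop[2]]
    im=cv2.resize(im,None,fx=s,fy=s,interpolation=cv2.INTER_CUBIC)
    cv2.imwrite('pics/'+name,im[:,:,::-1])
def ray(cam,px,z):
    c=get_calibration(cam);K=np.array(c['camera_matrix'],float);D=np.array(c['D'],float);T=np.array(c['pose'])
    u=cv2.undistortPoints(np.array(px,float).reshape(-1,1,2),K,D).reshape(-1,2)
    d=np.c_[u[:,0],-u[:,1],-np.ones(len(u))]@T[:3,:3].T;o=T[:3,3]
    return o+d*((z-o[2])/d[:,2])[:,None]
def proj(cam,P):
    c=get_calibration(cam);K=np.array(c['camera_matrix'],float);D=np.array(c['D'],float);T=np.array(c['pose'])
    q=(np.atleast_2d(P)-T[:3,3])@T[:3,:3]*[1,-1,-1]
    return cv2.projectPoints(q,np.zeros(3),np.zeros(3),K,D)[0].reshape(-1,2)
E
python3 - <<'E'
from h import *
np.set_printoptions(precision=4,suppress=True)
save('scene','s1.png');save('top','t1.png')
for c in('scene','top'):
    print(c,np.array(get_calibration(c)['pose']),get_calibration(c)['camera_matrix'])
    for q in('stand','holder','drift','drift_handle'):
        print(q,[(np.round(r['point'],4).tolist(),round(r['score'],2)) for r in recognise(c,q)])
print(state())
E
```

```text
pics
scene [[ 0.7542 -0.4862  0.4414  1.1191]
 [ 0.6566  0.5537 -0.5121 -0.6411]
 [ 0.0046  0.676   0.7368  1.0128]
 [ 0.      0.      0.      1.    ]] [[471.0077   0.     281.0157]
 [  0.     471.0077 204.8961]
 [  0.       0.       1.    ]]
stand [([0.5039, 0.1024, 0.0827], 0.77)]
holder [([0.5344, -0.1689, 0.0641], 0.89), ([0.7511, 0.0023, 0.0882], 0.66)]
drift [([0.4207, -0.1976, 0.1387], 0.76), ([0.5272, -0.1601, 0.1217], 0.75)]
drift_handle [([0.523, -0.1573, 0.126], 0.7), ([0.6238, -0.156, 0.1428], 0.61), ([0.4216, -0.1953, 0.1431], 0.58)]
top [[-0.0103  0.9905 -0.1371  0.4071]
 [-0.9999 -0.0103  0.0007  0.0092]
 [-0.0007  0.1371  0.9906  1.3564]
 [ 0.      0.      0.      1.    ]] [[431.928    0.     273.7778]
 [  0.     431.928  210.2983]
 [  0.       0.       1.    ]]
stand [([0.4877, 0.12, 0.0953], 0.85)]
holder [([0.5097, -0.1385, 0.0879], 0.61), ([0.4829, 0.1165, 0.0977], 0.48)]
drift [([0.4148, -0.1828, 0.1867], 0.62), ([0.5104, -0.1436, 0.1445], 0.55), ([0.5663, -0.4179, 0.0408], 0.31)]
drift_handle [([0.6016, -0.1512, 0.1737], 0.68), ([0.4117, -0.18, 0.1841], 0.68), ([0.5084, -0.1462, 0.1448], 0.47)]
{'time': 0.5, 'joint_pos': array([ 1.217 ,  0.0527,  1.613 ,  0.    ,  1.476 , -0.119 ]), 'joint_vel': array([-0.0016, -0.0002, -0.0037, -0.0004,  0.0015,  0.0012]), 'joint_efforts': array([ -0.0007, -39.3218, -37.0025,  -0.0001,   0.0013,  -0.    ]), 'tool_pos': array([0.1454, 0.6078, 0.2533]), 'tool_rot': array([-0.    ,  0.1171,  0.9931, -0.    ]), 'contact_force': array([ 0.1363,  0.369 , -0.1386]), 'ft_torque': array([-0.0096,  0.066 ,  0.0044]), 'grasp_force': 0.0, 'gripper_width': 0.998621036513432}
```

View pics/s1.png

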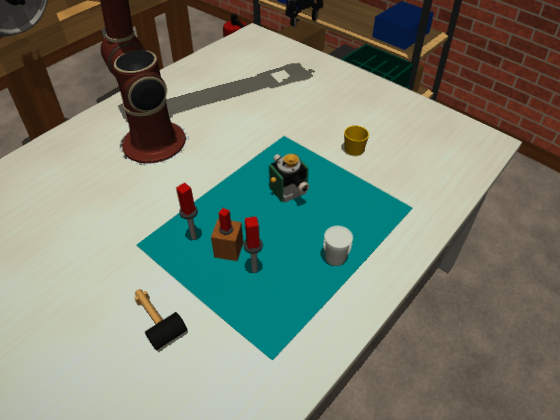

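View pics/t1.png

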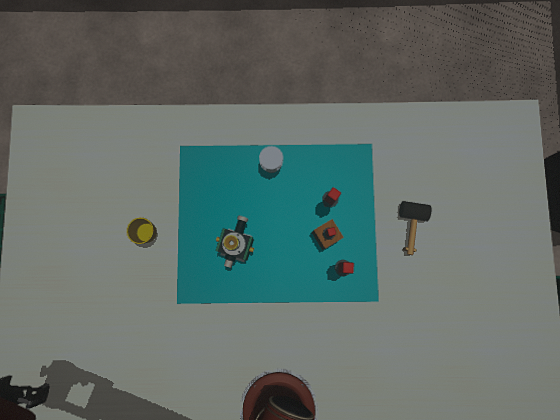

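The scene picture shows the wooden holder with the drift at about (226,235), with look-alike drifts beside it at (187,210) and (253,240). The stand is at (289,178). In the top picture the holder is at (327,236) and the stand at (235,243). Next I'll zoom in on both.

Run:
```python
from h import *
a=grab_frame('top');b=grab_frame('scene')
f=lambda im,x0,y0,w,h,s:cv2.resize(im[y0:y0+h,x0:x0+w],None,fx=s,fy=s,interpolation=cv2.INTER_CUBIC)
# top: x 205-275,y 205-275 ; x 295-365,y 180-290
A=f(a,205,205,70,80,5);B=f(a,300,205,60,80,5)
C=f(b,255,140,70,60,5);
cv2.imwrite('pics/c1.png',np.hstack([A,B])[:,:,::-1])
D=f(b,205,200,70,60,5)
cv2.imwrite('pics/c2.png',np.hstack([C,D])[:,:,::-1])
```

```text
(no output)
```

View pics/c1.png

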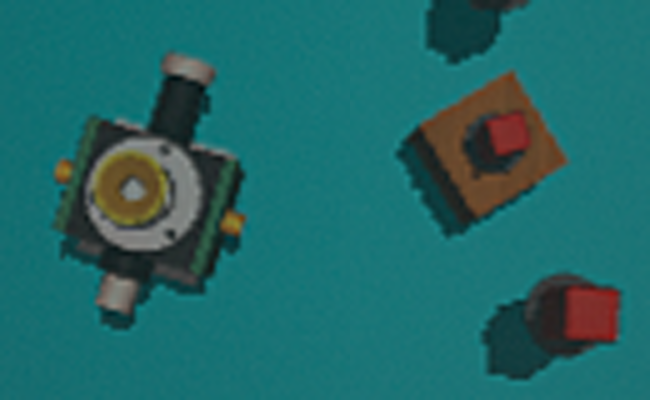

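View pics/c2.png

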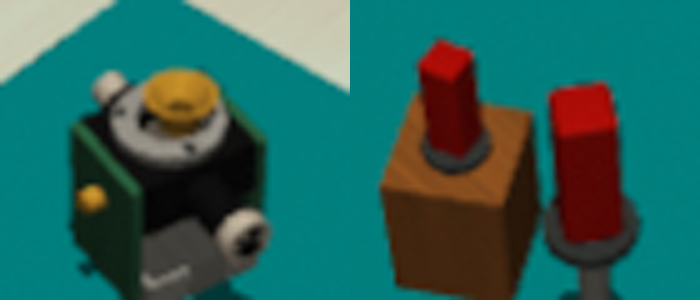

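The crops show the brass funnel rim at about (231,242) in the top view. The handle's top face is at about (331,232), and the drift in the holder is the smaller one. Now I'll fit the models.

```bash
cat > fit.py <<'E'
from h import *
from scipy.optimize import minimize
def mask_hull(cam,P,S=4,box=None):
    x0,y0,w,h=box
    p=proj(cam,P); q=cv2.convexHull(((p-[x0,y0]+.5)*S).astype(np.float32)).reshape(-1,2)
    m=np.zeros((h*S,w*S),np.uint8);cv2.fillConvexPoly(m,np.round(q*16).astype(np.int32),1,shift=4);return m
def seg(im,box,S,kind):
    x0,y0,w,h=box
    c=cv2.resize(im[y0:y0+h,x0:x0+w],None,fx=S,fy=S,interpolation=cv2.INTER_LINEAR).astype(int)
    r,g,b=c[...,0],c[...,1],c[...,2]
    m=(r>60)&(g<.35*r)&(b<.35*r) if kind=='red' else (r>60)&(b<.5*r)&(g>.5*r)
    n,l,st,_=cv2.connectedComponentsWithStats(m.astype(np.uint8))
    k=1+np.argmax(st[1:,4]);return (l==k).astype(np.uint8)
def fit(cams,model,seed,M,boxes,steps):
    def cost(v): return sum(np.mean(mask_hull(c,model(v),4,b)!=m)*b[2]*b[3]/m.sum()*16 for c,b,m in zip(cams,boxes,M))
    best=None
    for s in seed:
        s=np.array(s,float)
        r=minimize(cost,s,method='Nelder-Mead',options=dict(initial_simplex=np.vstack([s]+[s+np.eye(len(s))[i]*steps[i] for i in range(len(s))]),xatol=1e-5,fatol=1e-5))
        if best is None or r.fun<best.fun: best=r
    return best.x,best.fun
def box3(v,z0,z1,h=.011):
    c,s=np.cos(v[2]),np.sin(v[2])
    return np.array([[v[0]+a*c-b*s,v[1]+a*s+b*c,z] for a in(-h,h) for b in(-h,h) for z in(z0,z1)])
def circ(v,z,r):
    t=np.linspace(0,2*np.pi,60);return np.c_[v[0]+r*np.cos(t),v[1]+r*np.sin(t),0*t+z]
E
python3 - <<'E'
from fit import *
np.set_printoptions(precision=4,suppress=True)
ims={'top':grab_frame('top'),'scene':grab_frame('scene')}
B={'top':(315,215,30,30),'scene':(208,200,34,42)}
F={'top':(205,215,50,50),'scene':(270,140,40,40)}
for cs in(['top'],['scene'],['top','scene']):
    M=[seg(ims[c],B[c],4,'red') for c in cs]
    print(cs,[m.sum()/16 for m in M],fit(cs,lambda v:box3(v,.092,.156),[(.51,-.145,y) for y in(0,.4,.8,1.2)],M,[B[c] for c in cs],(.004,.004,.2)))
    M=[seg(ims[c],F[c],4,'y') for c in cs]
    print(' funnel',[m.sum()/16 for m in M],fit(cs,lambda v:np.vstack([circ(v,.121,.0195),circ(v,.110,.0087)]),[(.49,.11)],M,[F[c] for c in cs],(.004,.004)))
# stand from white stub ends etc: body corners top view
print('rim px',ray('top',[(231.2,242.4)],.121))
print('stub ends',ray('top',[(242.6,218.6),(228.2,264)],.077))
print('holder top corners',ray('top',[(352.6-20,219.4)],.086), ray('top',[((513-350)/5+300,205+72/5),((567-350)/5+300,205+160/5),((470-350)/5+300,205+222/5),((418-350)/5+300,205+133/5)],.086))
E
```

```text
['top'] [np.float64(9.0)] (array([ 0.5172, -0.1488,  0.5691]), np.float64(9.006944444444443))
 funnel [np.float64(123.4375)] (array([0.4881, 0.1328]), np.float64(0.26126582278481014))
['scene'] [np.float64(201.6875)] (array([ 0.5114, -0.1527,  0.7703]), np.float64(0.19398822435698793))
 funnel [np.float64(140.1875)] (array([0.4894, 0.1288]), np.float64(0.24609897458760588))
['top', 'scene'] [np.float64(9.0), np.float64(201.6875)] (array([ 0.5123, -0.1528,  0.5728]), np.float64(9.360187911028476))
 funnel [np.float64(123.4375), np.float64(140.1875)] (array([0.4881, 0.1326]), np.float64(0.5249337178394669))
rim px [[0.4867 0.1309 0.121 ]]
stub ends [[0.5601 0.1015 0.077 ]
 [0.4263 0.1438 0.077 ]]
holder top corners [[ 0.5539 -0.1654  0.086 ]] [[ 0.5539 -0.1654  0.086 ]
 [ 0.5015 -0.1955  0.086 ]
 [ 0.4657 -0.1376  0.086 ]
 [ 0.5183 -0.1084  0.086 ]]
```

Run:
```python
import fit
from fit import *
np.set_printoptions(precision=4,suppress=True)
def seg2(im,box,S):
    x0,y0,w,h=box
    c=cv2.resize(im[y0:y0+h,x0:x0+w],None,fx=S,fy=S,interpolation=cv2.INTER_LINEAR).astype(int)
    r,g,b=c[...,0],c[...,1],c[...,2]
    m=(r>45)&(g<.5*r)&(b<.6*r)
    n,l,st,_=cv2.connectedComponentsWithStats(m.astype(np.uint8));return (l==1+np.argmax(st[1:,4])).astype(np.uint8)
ims={'top':grab_frame('top'),'scene':grab_frame('scene')}
B={'top':(318,220,24,24),'scene':(208,200,34,42)}
ma=seg2(ims['top'],B['top'],4);ms=seg2(ims['scene'],B['scene'],4)
print(ma.sum()/16,ms.sum()/16)
for cs,M in((['top'],[ma]),(['scene'],[ms]),(['top','scene'],[ma,ms])):
  for y in np.arange(0,1.57,.39):
    print(cs,*fit.fit(cs,lambda v:box3(v,.092,.156),[(.511,-.152,y)],M,[B[c] for c in cs],(.004,.004,.2)))
cv2.imwrite('pics/m.png',np.hstack([cv2.resize(ma*255,(400,400)),cv2.resize(ms*255,(400,400)),]))
```

```text
56.3125 221.5Traceback (most recent call last):
  File "<stdin>", line 16, in <module>
AttributeError: 'function' object has no attribute 'fit'
```

```bash
cat > f2.py <<'E'
from fit import *
np.set_printoptions(precision=4,suppress=True)
def seg2(im,box,S):
    x0,y0,w,h=box
    c=cv2.resize(im[y0:y0+h,x0:x0+w],None,fx=S,fy=S,interpolation=cv2.INTER_LINEAR).astype(int)
    r,g,b=c[...,0],c[...,1],c[...,2]
    m=(r>45)&(g<.5*r)&(b<.6*r)
    n,l,st,_=cv2.connectedComponentsWithStats(m.astype(np.uint8));return (l==1+np.argmax(st[1:,4])).astype(np.uint8)
E
python3 - <<'E'
from f2 import *
ims={'top':grab_frame('top'),'scene':grab_frame('scene')}
B={'top':(318,220,24,24),'scene':(208,200,34,42)}
ma=seg2(ims['top'],B['top'],4);ms=seg2(ims['scene'],B['scene'],4)
for cs,M in((['top'],[ma]),(['scene'],[ms]),(['top','scene'],[ma,ms])):
  for y in np.arange(0,1.57,.39):
    print(cs,*fit(cs,lambda v:box3(v,.092,.156),[(.511,-.152,y)],M,[B[c] for c in cs],(.004,.004,.2)))
E
```

```text
['top'] [ 0.5164 -0.1563  0.5137] 0.6508810572687225
['top'] [ 0.5151 -0.1541  0.5286] 0.6365638766519823
['top'] [ 0.5147 -0.154   0.5121] 0.6266519823788547
['top'] [ 0.5161 -0.1556  0.5075] 0.6354625550660793
['top'] [ 0.5163 -0.1567  2.0978] 0.6530837004405287
['scene'] [ 0.513  -0.154   0.7219] 0.16261998870694522
['scene'] [ 0.5134 -0.1546  0.6911] 0.1702428006775833
['scene'] [ 0.5122 -0.1536  0.7148] 0.16629023150762282
['scene'] [ 0.513  -0.1543  1.1416] 0.1826651609260305
['scene'] [ 0.5134 -0.1547  2.2853] 0.16600790513833993
['top', 'scene'] [ 0.5147 -0.1548  0.5091] 0.8311147289791228
['top', 'scene'] [ 0.5145 -0.1541  0.5327] 0.8395870075146076
['top', 'scene'] [ 0.5146 -0.154   0.5318] 0.843595544467025
['top', 'scene'] [ 0.5144 -0.1541  1.1408] 0.981062368009313
['top', 'scene'] [ 0.5146 -0.1541  2.098 ] 0.8430308917284592
```

Run:
```python
from f2 import *
f=lambda x,y,ox,oy,bx:((x-bx)/5+ox-.4,y/5+oy-.4)
P=ray('scene',[f(*p,205,200,350) for p in((437,42),(475,57),(463,83),(421,68))],.156);print(P,P.mean(0))
d=np.roll(P,-1,0)-P;print(np.arctan2(d[:,1],d[:,0])%(np.pi/2),np.linalg.norm(d,axis=1))
b=grab_frame('scene');a=grab_frame('top')
A=cv2.resize(b[205:245,210:245],None,fx=11,fy=11,interpolation=cv2.INTER_CUBIC)
C=cv2.resize(a[220:250,315:345],(400,440),interpolation=cv2.INTER_CUBIC)
C=np.clip(C.astype(int)*2,0,255).astype(np.uint8)
cv2.imwrite('pics/c3.png',np.hstack([A,C])[:,:,::-1])
```

```text
[[ 0.5037 -0.1491  0.156 ]
 [ 0.5248 -0.1437  0.156 ]
 [ 0.5324 -0.1594  0.156 ]
 [ 0.5101 -0.1662  0.156 ]] [ 0.5177 -0.1546  0.156 ]
[0.2499 0.4515 0.2925 0.3596] [0.0218 0.0175 0.0233 0.0182]
```

View pics/c3.png

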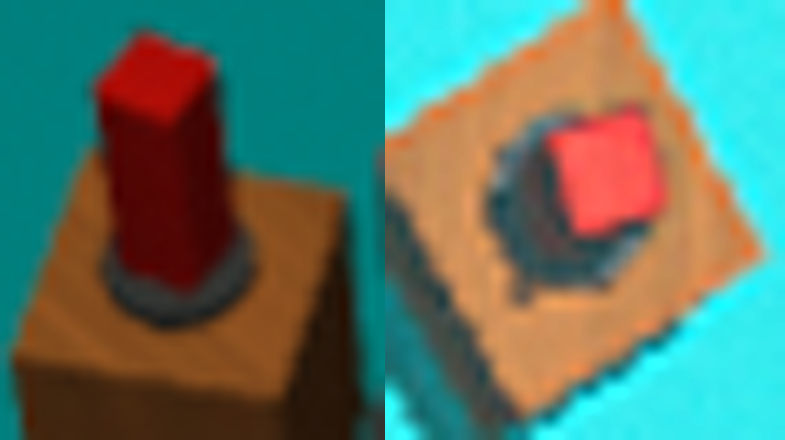

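Run:
```python
from f2 import *
f=lambda x,y:((x-385)/13.333+314.5,y/14.667+219.5)
P=ray('top',[f(*p) for p in((550,138),(638,108),(665,200),(582,235))],.156);print(P,P.mean(0))
d=np.roll(P,-1,0)-P;print(np.arctan2(d[:,1],d[:,0])%(np.pi/2),np.linalg.norm(d,axis=1))
P=ray('top',[f(*p) for p in((618,0),(765,255),(527,418),(385,140))],.086);print(P.mean(0))
g=lambda x,y:(x/11+209.5,y/11+204.5)
P=ray('scene',[g(*p) for p in((147,34),(215,68),(168,124),(97,90))],.156);print(P,P.mean(0))
d=np.roll(P,-1,0)-P;print(np.arctan2(d[:,1],d[:,0])%(np.pi/2),np.linalg.norm(d,axis=1))
s=state();print(s['tool_pos'],s['tool_rot'],s['time'])
from scipy.spatial.transform import Rotation as R
print(R.from_quat(s['tool_rot'],scalar_first=True).as_matrix())
```

```text
[[ 0.5193 -0.1391  0.156 ]
 [ 0.5248 -0.1576  0.156 ]
 [ 0.5073 -0.1627  0.156 ]
 [ 0.5008 -0.1452  0.156 ]] [ 0.513  -0.1511  0.156 ]
[0.2905 0.2825 0.3549 0.3208] [0.0193 0.0183 0.0186 0.0195]
[ 0.5127 -0.1526  0.086 ]
[[ 0.5043 -0.1467  0.156 ]
 [ 0.523  -0.1439  0.156 ]
 [ 0.527  -0.1624  0.156 ]
 [ 0.508  -0.1658  0.156 ]] [ 0.5156 -0.1547  0.156 ]
[0.1522 0.2124 0.177  0.1916] [0.0189 0.0189 0.0193 0.0194]
[0.1454 0.6078 0.2533] [ 0.      0.1171  0.9931 -0.    ] 1.0
[[-0.9726  0.2326 -0.    ]
 [ 0.2326  0.9726 -0.0001]
 [-0.     -0.0001 -1.    ]]
```

The handle is centred near (0.513, -0.1525) with a yaw of about 0.27, and the funnel is near (0.488, 0.132). I'll turn the tool and travel over.

Request:
apply_moves --targets '[{"translation": [0,0,0],"twist": -0.99,"hand": 1},{"translation": [0,0,0],"twist": -0.99,"hand": 1},{"translation": [0,0,0],"twist": -0.99,"hand": 1},{"translation": [0,0,0],"twist": -0.99,"hand": 1},{"translation": [0,0,0],"twist": -0.99,"hand": 1},{"translation": [-0.08,-0.415,0],"twist": 0,"hand": 1},{"translation": [-0.08,-0.415,0],"twist": 0,"hand": 1},{"translation": [-0.08,-0.415,0],"twist": 0,"hand": 1}]'

```text
time: 1.8
tool_pos: [0.2009, 0.4925, 0.2532]
tool_rot: [0.0, -0.13, 0.991, -0.0]
contact_force: [0.8, -0.5, 0.2]
gripper_width: 1.002
grasp_force: 0.0
```

Request:
apply_moves --targets '[{"translation": [-0.08,-0.415,0],"twist": 0,"hand": 1},{"translation": [-0.08,-0.415,0],"twist": 0,"hand": 1},{"translation": [-0.08,-0.415,0],"twist": 0,"hand": 1},{"translation": [-0.08,-0.415,0],"twist": 0,"hand": 1},{"translation": [-0.08,-0.415,0],"twist": 0,"hand": 1},{"translation": [-0.08,-0.415,0],"twist": 0,"hand": 1},{"translation": [-0.08,-0.415,0],"twist": 0,"hand": 1},{"translation": [-0.08,-0.415,0],"twist": 0,"hand": 1}]'

```text
time: 2.6
tool_pos: [0.3483, 0.1878, 0.2536]
tool_rot: [0.001, -0.13, 0.992, 0.0]
contact_force: [1.4, 0.2, -0.1]
gripper_width: 1.002
grasp_force: 0.0
```

Request:
apply_moves --targets '[{"translation": [-0.08,-0.415,0],"twist": 0,"hand": 1},{"translation": [-0.08,-0.415,0],"twist": 0,"hand": 1},{"translation": [-0.08,-0.415,0],"twist": 0,"hand": 1},{"translation": [-0.08,-0.415,0],"twist": 0,"hand": 1},{"translation": [-0.08,-0.415,0],"twist": 0,"hand": 1},{"translation": [-0.08,-0.415,0],"twist": 0,"hand": 1},{"translation": [0,0,0],"twist": 0,"hand": 1},{"translation": [0,0,0],"twist": 0,"hand": 1}]'

```text
time: 3.4
tool_pos: [0.4583, -0.0395, 0.2532]
tool_rot: [-0.0, -0.129, 0.992, 0.0]
contact_force: [0.7, 0.4, -0.2]
gripper_width: 1.004
grasp_force: 0.0
```

Request:
apply_moves --targets '[{"translation": [-0.08,-0.41,0],"twist": 0,"hand": 1},{"translation": [-0.08,-0.41,0],"twist": 0,"hand": 1},{"translation": [-0.077,-0.412,0],"twist": 0,"hand": 1},{"translation": [0,0,0],"twist": 0,"hand": 1},{"translation": [0,0,0.15],"twist": 0,"hand": 0.6},{"translation": [0,0,0],"twist": 0,"hand": 0.6}]'

```text
time: 4.0
tool_pos: [0.5114, -0.1498, 0.2353]
tool_rot: [-0.002, -0.131, 0.991, 0.001]
contact_force: [-0.2, -0.2, -1.2]
gripper_width: 0.692
grasp_force: 0.0
```

Run:
```python
from h import *
a=grab_frame('top');b=grab_frame('scene')
A=cv2.resize(b[130:270,160:290],None,fx=3,fy=3,interpolation=cv2.INTER_CUBIC)
C=cv2.resize(a[190:290,285:385],(400,420),interpolation=cv2.INTER_CUBIC)
C=np.clip(C.astype(int)*2,0,255).astype(np.uint8)
cv2.imwrite('pics/c4.png',np.hstack([A,C])[:,:,::-1]);s=state();print(s['tool_pos'],s['tool_rot'],s['gripper_width'])
```

```text
[ 0.51207123 -0.15010882  0.23716489] [-7.93481027e-04 -1.30720115e-01  9.91418792e-01  6.33260077e-04] 0.6021675816710548
```

View pics/c4.png

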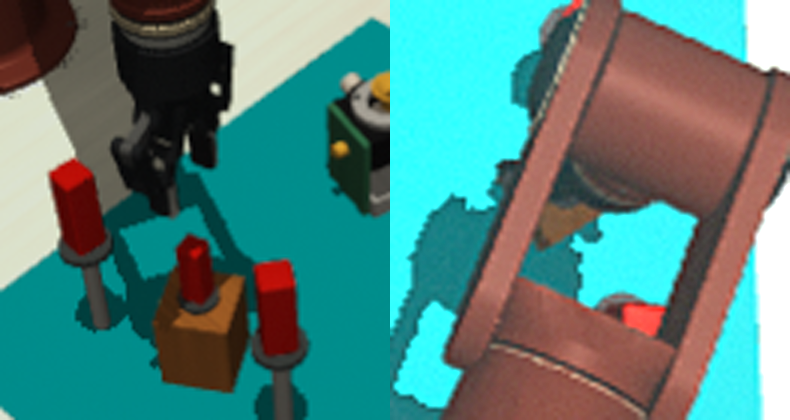

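The gripper is directly over the right drift, clear of the look-alikes on either side. I'll descend and grip.

Request:
apply_moves --targets '[{"translation": [0,-0.026,0.2],"twist": 0,"hand": 0.6},{"translation": [0,0,0.3],"twist": 0,"hand": 0.6},{"translation": [0,0,0.3],"twist": 0,"hand": 0.6},{"translation": [0,0,0.23],"twist": 0,"hand": 0.6},{"translation": [0,0,0],"twist": 0,"hand": 0.6},{"translation": [0,0,0],"twist": 0,"hand": 0.5},{"translation": [0,0,0],"twist": 0,"hand": 0.4}]'

```text
time: 4.8
tool_pos: [0.5147, -0.1545, 0.1375]
tool_rot: [0.002, -0.13, 0.992, -0.001]
contact_force: [-0.3, 1.0, -0.9]
gripper_width: 0.399
grasp_force: 0.0
```

Request:
apply_moves --targets '[{"translation": [0,0,0],"twist": 0,"hand": 0.35},{"translation": [0,0,0],"twist": 0,"hand": 0.3},{"translation": [0,0,0],"twist": 0,"hand": 0.2},{"translation": [0,0,0],"twist": 0,"hand": 0.1},{"translation": [0,0,0],"twist": 0,"hand": 0},{"translation": [0,0,0],"twist": 0,"hand": 0},{"translation": [0,0,0],"twist": 0,"hand": 0}]'

```text
time: 5.5
tool_pos: [0.5143, -0.1546, 0.1366]
tool_rot: [0.001, -0.13, 0.992, -0.0]
contact_force: [-1.0, 1.1, 6.0]
gripper_width: 0.245
grasp_force: 59.2
```

Gripped. Now I'll lift straight up.

Request:
apply_moves --targets '[{"translation": [0,0,-0.03],"twist": 0,"hand": 0},{"translation": [0,0,-0.1],"twist": 0,"hand": 0},{"translation": [0,0,-0.25],"twist": 0,"hand": 0},{"translation": [0,0,-0.3],"twist": 0,"hand": 0},{"translation": [0,0,-0.3],"twist": 0,"hand": 0},{"translation": [0,0,-0.3],"twist": 0,"hand": 0},{"translation": [0,0,-0.15],"twist": 0,"hand": 0},{"translation": [0,0,0],"twist": 0,"hand": 0}]'

```text
time: 6.3
tool_pos: [0.5146, -0.1549, 0.2813]
tool_rot: [0.002, -0.13, 0.992, -0.001]
contact_force: [-0.0, -0.5, -1.1]
gripper_width: 0.249
grasp_force: 58.9
```

```bash
cat > st.py <<'E'
from h import *
import sys
np.set_printoptions(precision=4,suppress=True)
from scipy.spatial.transform import Rotation as R
s=state();p=s['tool_pos'];M=R.from_quat(s['tool_rot'],scalar_first=True).as_matrix()
print(round(s['time'],2),p,s['contact_force'],s['ft_torque'],'w',round(s['gripper_width'],3),'tilt',M[2])
if len(sys.argv)>1: print('tool delta(units)',M.T@(np.array(eval(sys.argv[1]))-p)*10)
E
python3 st.py "[.489,.130,.285]"
```

```text
6.3 [ 0.5146 -0.1549  0.2813] [-0.0105 -0.5384 -1.0719] [-0.0384  0.0192 -0.0081] w 0.249 tilt [-0.0039 -0.0033 -1.    ]
tool delta(units) [-0.4853  2.8192 -0.0449]
```

Request:
apply_moves --targets '[{"translation": [-0.03,0.2,0],"twist": 0,"hand": 0},{"translation": [-0.07,0.4,0],"twist": 0,"hand": 0},{"translation": [-0.08,0.45,0],"twist": 0,"hand": 0},{"translation": [-0.08,0.45,0],"twist": 0,"hand": 0},{"translation": [-0.08,0.45,0],"twist": 0,"hand": 0},{"translation": [-0.07,0.42,0],"twist": 0,"hand": 0},{"translation": [-0.05,0.3,0],"twist": 0,"hand": 0},{"translation": [-0.025,0.15,0],"twist": 0,"hand": 0}]'

```text
time: 7.1
tool_pos: [0.4863, 0.1329, 0.2756]
tool_rot: [-0.002, -0.131, 0.991, 0.0]
contact_force: [0.6, -0.8, -1.1]
gripper_width: 0.249
grasp_force: 59.1
```

Request:
apply_moves --targets '[{"translation": [0,0,0],"twist": 0,"hand": 0},{"translation": [0,0,0],"twist": 0,"hand": 0}]'

```text
time: 7.3
tool_pos: [0.4872, 0.1303, 0.2764]
tool_rot: [-0.001, -0.13, 0.992, -0.0]
contact_force: [-0.5, 0.2, -1.7]
gripper_width: 0.247
grasp_force: 59.1
```

```bash
python3 st.py "[.489,.130,.270]"
python3 - <<'E'
from h import *
a=grab_frame('top');b=grab_frame('scene')
A=cv2.resize(b[90:190,250:330],None,fx=5,fy=5,interpolation=cv2.INTER_CUBIC)
C=cv2.resize(a[205:275,200:260],(400,500),interpolation=cv2.INTER_CUBIC)
C=np.clip(C.astype(int)*2,0,255).astype(np.uint8)
cv2.imwrite('pics/c5.png',np.hstack([A,C])[:,:,::-1])
E
```

```text
7.3 [0.4872 0.1303 0.2764] [-0.5488  0.1819 -1.6934] [-0.0696 -0.0097  0.028 ] w 0.247 tilt [ 0.003  -0.0002 -1.    ]
tool delta(units) [-0.0163 -0.0079  0.0644]
```

View pics/c5.png

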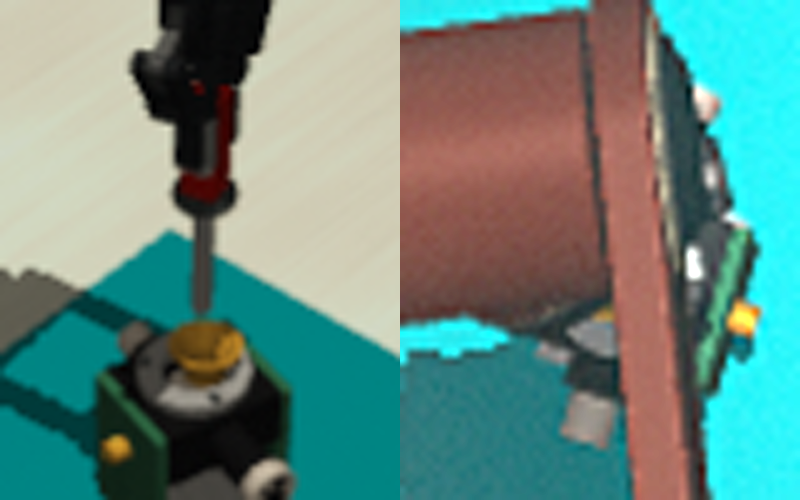

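The scene crop shows the tip at about (203,309), just above the funnel rim, which is centred near (207,345).

Run:
```python
from h import *
g=lambda x,y:(x/5+249.6,y/5+89.6)
print(ray('scene',[g(202,312)],.146),ray('scene',[g(202.5,270)],.158), ray('scene',[g(207,345)],.121))
print(proj('scene',[[.489,.130,.146],[.489,.130,.121],[.4872,.1303,.146]]))
im=grab_frame('scene').astype(int); 
# rod columns: grey dark vs light background, rows 140-150
for r in range(136,154,2): print(r,im[r,280:302].sum(1).tolist())
```

```text
[[0.48714338 0.12897689 0.146     ]] [[0.47295964 0.14580995 0.158     ]] [[0.48937255 0.1314285  0.121     ]]
[[290.74474206 152.10866095]
 [290.57335187 158.79516166]
 [290.32185313 151.77472184]]
136 [605, 580, 506, 376, 374, 478, 537, 585, 445, 169, 188, 183, 285, 505, 604, 607, 604, 604, 600, 600, 598, 598]
138 [457, 333, 265, 265, 263, 264, 265, 291, 256, 171, 187, 184, 281, 508, 604, 600, 600, 602, 599, 599, 596, 599]
140 [265, 265, 264, 265, 265, 265, 265, 265, 233, 174, 189, 180, 251, 465, 586, 602, 601, 601, 601, 597, 597, 598]
142 [265, 265, 265, 265, 265, 263, 265, 265, 234, 178, 189, 179, 213, 244, 261, 372, 480, 542, 583, 600, 600, 600]
144 [265, 264, 264, 264, 265, 265, 265, 267, 237, 178, 188, 179, 202, 236, 265, 265, 265, 265, 332, 446, 520, 575]
146 [265, 265, 265, 264, 265, 265, 265, 238, 205, 181, 189, 177, 200, 237, 265, 265, 265, 265, 264, 265, 265, 257]
148 [265, 265, 265, 265, 265, 265, 266, 239, 208, 182, 190, 174, 195, 237, 265, 265, 264, 265, 265, 264, 266, 263]
150 [265, 267, 263, 265, 264, 265, 265, 240, 208, 181, 187, 172, 234, 265, 263, 265, 265, 265, 265, 265, 264, 265]
152 [265, 265, 265, 265, 265, 264, 265, 265, 247, 202, 194, 225, 259, 265, 265, 265, 265, 266, 265, 265, 265, 265]
```

Request:
apply_moves --targets '[{"translation": [-0.02,0,0.05],"twist": 0,"hand": 0},{"translation": [0,0,0.1],"twist": 0,"hand": 0},{"translation": [0,0,0.1],"twist": 0,"hand": 0},{"translation": [0,0,0],"twist": 0,"hand": 0},{"translation": [0,0,0],"twist": 0,"hand": 0}]'

```text
time: 7.95
tool_pos: [0.4895, 0.131, 0.2525]
tool_rot: [-0.001, -0.13, 0.992, -0.0]
contact_force: [-0.7, 0.2, -1.6]
gripper_width: 0.249
grasp_force: 59.1
```

Request:
apply_moves --targets '[{"translation": [0,0,0.03],"twist": 0,"hand": 0},{"translation": [0,0,0],"twist": 0,"hand": 0},{"translation": [0,0,0.03],"twist": 0,"hand": 0},{"translation": [0,0,0],"twist": 0,"hand": 0}]'

```text
time: 8.35
tool_pos: [0.4897, 0.1311, 0.247]
tool_rot: [-0.0, -0.13, 0.992, -0.0]
contact_force: [0.2, 0.3, -1.2]
gripper_width: 0.253
grasp_force: 59.1
```

```bash
python3 st.py "[.489,.131,.23]"
```

```text
8.35 [0.4897 0.1311 0.247 ] [ 0.2475  0.2999 -1.196 ] [ 0.029   0.0507 -0.0249] w 0.253 tilt [ 0.0004  0.     -1.    ]
tool delta(units) [0.0071 0.0006 0.1701]
```

Request:
apply_moves --targets '[{"translation": [0,0,0.02],"twist": 0,"hand": 0},{"translation": [0,0,0],"twist": 0,"hand": 0},{"translation": [0,0,0.02],"twist": 0,"hand": 0},{"translation": [0,0,0],"twist": 0,"hand": 0}]'

```text
time: 8.75
tool_pos: [0.4897, 0.1311, 0.243]
tool_rot: [-0.0, -0.13, 0.992, -0.0]
contact_force: [-1.4, 0.3, -1.3]
gripper_width: 0.248
grasp_force: 59.1
```

Request:
apply_moves --targets '[{"translation": [0,0,0.015],"twist": 0,"hand": 0},{"translation": [0,0,0],"twist": 0,"hand": 0}]'

```text
time: 8.95
tool_pos: [0.4897, 0.1311, 0.2416]
tool_rot: [-0.0, -0.13, 0.992, 0.0]
contact_force: [-0.4, 0.1, -2.4]
gripper_width: 0.252
grasp_force: 59.1
```

Request:
apply_moves --targets '[{"translation": [0,0,0.01],"twist": 0,"hand": 0},{"translation": [0,0,0],"twist": 0,"hand": 0}]'

```text
time: 9.15
tool_pos: [0.4898, 0.1311, 0.2407]
tool_rot: [-0.0, -0.13, 0.992, -0.0]
contact_force: [-1.5, 0.4, -1.2]
gripper_width: 0.253
grasp_force: 59.1
```

Request:
apply_moves --targets '[{"translation": [0,0,0.01],"twist": 0,"hand": 0},{"translation": [0,0,0],"twist": 0,"hand": 0}]'

```text
time: 9.35
tool_pos: [0.4898, 0.1311, 0.2396]
tool_rot: [-0.0, -0.13, 0.992, -0.0]
contact_force: [0.4, -0.0, -2.1]
gripper_width: 0.253
grasp_force: 59.1
```

Request:
apply_moves --targets '[{"translation": [0,0,0.01],"twist": 0,"hand": 0},{"translation": [0,0,0],"twist": 0,"hand": 0}]'

```text
time: 9.55
tool_pos: [0.4898, 0.1311, 0.2386]
tool_rot: [-0.0, -0.13, 0.992, -0.0]
contact_force: [0.0, -0.2, -2.1]
gripper_width: 0.25
grasp_force: 59.1
```

Request:
apply_moves --targets '[{"translation": [0,0,0.01],"twist": 0,"hand": 0},{"translation": [0,0,0],"twist": 0,"hand": 0}]'

```text
time: 9.75
tool_pos: [0.4898, 0.1311, 0.2376]
tool_rot: [-0.0, -0.13, 0.992, -0.0]
contact_force: [0.7, 0.1, -1.0]
gripper_width: 0.254
grasp_force: 59.1
```

Request:
apply_moves --targets '[{"translation": [0,0,0.01],"twist": 0,"hand": 0},{"translation": [0,0,0],"twist": 0,"hand": 0}]'

```text
time: 9.95
tool_pos: [0.4898, 0.1311, 0.2366]
tool_rot: [-0.0, -0.13, 0.992, -0.0]
contact_force: [0.7, -0.6, -1.1]
gripper_width: 0.248
grasp_force: 59.1
```

Request:
apply_moves --targets '[{"translation": [0,0,0.01],"twist": 0,"hand": 0},{"translation": [0,0,0],"twist": 0,"hand": 0}]'

```text
time: 10.15
tool_pos: [0.4898, 0.1311, 0.2356]
tool_rot: [-0.0, -0.13, 0.992, -0.0]
contact_force: [0.3, 0.3, -2.9]
gripper_width: 0.251
grasp_force: 59.1
```

Request:
apply_moves --targets '[{"translation": [0,0,0.01],"twist": 0,"hand": 0},{"translation": [0,0,0],"twist": 0,"hand": 0}]'

```text
time: 10.35
tool_pos: [0.4898, 0.1311, 0.2346]
tool_rot: [-0.0, -0.13, 0.992, -0.0]
contact_force: [0.2, -0.4, -0.4]
gripper_width: 0.25
grasp_force: 59.1
```

Request:
apply_moves --targets '[{"translation": [0,0,0.01],"twist": 0,"hand": 0},{"translation": [0,0,0],"twist": 0,"hand": 0}]'

```text
time: 10.55
tool_pos: [0.4898, 0.1311, 0.2336]
tool_rot: [-0.0, -0.13, 0.992, 0.0]
contact_force: [-0.1, 0.3, -1.4]
gripper_width: 0.254
grasp_force: 59.1
```

Request:
apply_moves --targets '[{"translation": [0,0,0.02],"twist": 0,"hand": 0},{"translation": [0,0,0],"twist": 0,"hand": 0}]'

```text
time: 10.75
tool_pos: [0.4897, 0.1311, 0.2315]
tool_rot: [-0.0, -0.13, 0.992, -0.0]
contact_force: [-0.1, -0.0, -1.4]
gripper_width: 0.252
grasp_force: 59.1
```

Request:
apply_moves --targets '[{"translation": [0,0,0.02],"twist": 0,"hand": 0},{"translation": [0,0,0],"twist": 0,"hand": 0}]'

```text
time: 10.95
tool_pos: [0.4897, 0.1311, 0.2294]
tool_rot: [-0.0, -0.13, 0.992, -0.0]
contact_force: [-0.1, 0.3, -1.3]
gripper_width: 0.251
grasp_force: 59.1
```

Request:
apply_moves --targets '[{"translation": [0,0,0.02],"twist": 0,"hand": 0},{"translation": [0,0,0],"twist": 0,"hand": 0}]'

```text
time: 11.15
tool_pos: [0.4897, 0.1311, 0.2275]
tool_rot: [-0.0, -0.13, 0.992, -0.0]
contact_force: [-0.9, -0.4, -0.5]
gripper_width: 0.251
grasp_force: 59.1
```

Request:
apply_moves --targets '[{"translation": [0,0,0.02],"twist": 0,"hand": 0},{"translation": [0,0,0],"twist": 0,"hand": 0}]'

```text
time: 11.35
tool_pos: [0.4897, 0.1311, 0.2255]
tool_rot: [-0.0, -0.13, 0.992, -0.0]
contact_force: [-0.4, -0.0, -1.7]
gripper_width: 0.245
grasp_force: 59.1
```

Request:
apply_moves --targets '[{"translation": [0,0,0.005],"twist": 0,"hand": 0},{"translation": [0,0,0.005],"twist": 0,"hand": 0}]'

```text
time: 11.55
tool_pos: [0.4899, 0.1311, 0.2248]
tool_rot: [0.0, -0.13, 0.992, -0.0]
contact_force: [0.3, -0.0, -2.0]
gripper_width: 0.253
grasp_force: 59.1
```

Request:
apply_moves --targets '[{"translation": [0,0,0.005],"twist": 0,"hand": 0},{"translation": [0,0,0],"twist": 0,"hand": 0}]'

```text
time: 11.75
tool_pos: [0.4898, 0.1311, 0.2242]
tool_rot: [-0.0, -0.13, 0.992, -0.0]
contact_force: [0.4, 0.2, -1.1]
gripper_width: 0.25
grasp_force: 59.1
```

Request:
apply_moves --targets '[{"translation": [0,0,0.005],"twist": 0,"hand": 0},{"translation": [0,0,0],"twist": 0,"hand": 0}]'

```text
time: 11.95
tool_pos: [0.4898, 0.1311, 0.2237]
tool_rot: [-0.0, -0.13, 0.992, -0.0]
contact_force: [-0.5, 0.4, -1.2]
gripper_width: 0.25
grasp_force: 59.1
```

Request:
apply_moves --targets '[{"translation": [0,0,0.005],"twist": 0,"hand": 0},{"translation": [0,0,0],"twist": 0,"hand": 0}]'

```text
time: 12.15
tool_pos: [0.4898, 0.1311, 0.2232]
tool_rot: [-0.0, -0.13, 0.992, -0.0]
contact_force: [-0.6, -0.9, -0.6]
gripper_width: 0.249
grasp_force: 59.1
```

Request:
apply_moves --targets '[{"translation": [0,0,0.005],"twist": 0,"hand": 0},{"translation": [0,0,0],"twist": 0,"hand": 0}]'

```text
time: 12.35
tool_pos: [0.4899, 0.1311, 0.2228]
tool_rot: [0.0, -0.13, 0.992, 0.0]
contact_force: [-1.1, -0.0, -0.8]
gripper_width: 0.247
grasp_force: 59.1
```

Request:
apply_moves --targets '[{"translation": [0,0,0.005],"twist": 0,"hand": 0},{"translation": [0,0,0],"twist": 0,"hand": 0}]'

```text
time: 12.55
tool_pos: [0.49, 0.1312, 0.2225]
tool_rot: [0.0, -0.13, 0.992, 0.0]
contact_force: [0.7, 1.3, 0.3]
gripper_width: 0.249
grasp_force: 59.1
```

Request:
apply_moves --targets '[{"translation": [0,0,0.005],"twist": 0,"hand": 0},{"translation": [0,0,0],"twist": 0,"hand": 0}]'

```text
time: 12.75
tool_pos: [0.49, 0.1313, 0.2222]
tool_rot: [0.0, -0.13, 0.992, 0.0]
contact_force: [-0.1, 0.6, 0.7]
gripper_width: 0.254
grasp_force: 59.3
```

Request:
apply_moves --targets '[{"translation": [0,0,0.005],"twist": 0,"hand": 0},{"translation": [0,0,0],"twist": 0,"hand": 0}]'

```text
time: 12.95
tool_pos: [0.4901, 0.1314, 0.2218]
tool_rot: [0.0, -0.13, 0.992, 0.0]
contact_force: [-0.0, 1.8, 2.2]
gripper_width: 0.252
grasp_force: 59.5
```

Request:
apply_moves --targets '[{"translation": [0,0,0.007],"twist": 0,"hand": 0},{"translation": [0,0,0],"twist": 0,"hand": 0}]'

```text
time: 13.15
tool_pos: [0.4902, 0.1316, 0.2212]
tool_rot: [0.001, -0.13, 0.992, 0.001]
contact_force: [-0.6, 2.6, 3.1]
gripper_width: 0.251
grasp_force: 59.6
```

Request:
apply_moves --targets '[{"translation": [0,0,0.007],"twist": 0,"hand": 0},{"translation": [0,0,0],"twist": 0,"hand": 0}]'

```text
time: 13.35
tool_pos: [0.4902, 0.1316, 0.2209]
tool_rot: [0.001, -0.13, 0.992, 0.001]
contact_force: [-0.5, 1.9, 5.8]
gripper_width: 0.251
grasp_force: 60.0
```

Request:
apply_moves --targets '[{"translation": [0,0,0.007],"twist": 0,"hand": 0},{"translation": [0,0,0],"twist": 0,"hand": 0}]'

```text
time: 13.55
tool_pos: [0.4903, 0.1317, 0.2205]
tool_rot: [0.001, -0.13, 0.992, 0.001]
contact_force: [-1.2, 3.1, 7.1]
gripper_width: 0.246
grasp_force: 60.1
```

Request:
apply_moves --targets '[{"translation": [0,0,0.007],"twist": 0,"hand": 0},{"translation": [0,0,0],"twist": 0,"hand": 0}]'

```text
time: 13.75
tool_pos: [0.4902, 0.1318, 0.2198]
tool_rot: [0.001, -0.13, 0.992, 0.001]
contact_force: [-1.4, 3.1, 7.2]
gripper_width: 0.249
grasp_force: 60.1
```

Request:
apply_moves --targets '[{"translation": [0,0.007,0.004],"twist": 0,"hand": 0},{"translation": [0,0,0],"twist": 0,"hand": 0}]'

```text
time: 13.95
tool_pos: [0.4902, 0.1321, 0.2194]
tool_rot: [0.001, -0.13, 0.992, 0.0]
contact_force: [-1.2, 2.2, 7.6]
gripper_width: 0.25
grasp_force: 60.2
```

Request:
apply_moves --targets '[{"translation": [0,0,0.007],"twist": 0,"hand": 0},{"translation": [0,0,0],"twist": 0,"hand": 0}]'

```text
time: 14.15
tool_pos: [0.4901, 0.1319, 0.2184]
tool_rot: [0.001, -0.13, 0.992, 0.0]
contact_force: [0.2, 1.8, 6.2]
gripper_width: 0.254
grasp_force: 59.9
```

Request:
apply_moves --targets '[{"translation": [0,0,0.007],"twist": 0,"hand": 0},{"translation": [0,0,0],"twist": 0,"hand": 0}]'

```text
time: 14.35
tool_pos: [0.4901, 0.1319, 0.2174]
tool_rot: [0.001, -0.13, 0.992, 0.0]
contact_force: [0.4, 1.6, 3.8]
gripper_width: 0.248
grasp_force: 59.8
```

The detents have given way, so the bush is sliding. I'll keep going gently.

Request:
apply_moves --targets '[{"translation": [0,0,0.01],"twist": 0,"hand": 0},{"translation": [0,0,0.01],"twist": 0,"hand": 0},{"translation": [0,0,0],"twist": 0,"hand": 0}]'

```text
time: 14.65
tool_pos: [0.49, 0.1317, 0.215]
tool_rot: [0.001, -0.13, 0.992, -0.0]
contact_force: [0.4, 1.9, 4.4]
gripper_width: 0.243
grasp_force: 59.7
```

Request:
apply_moves --targets '[{"translation": [0,0,0.01],"twist": 0,"hand": 0},{"translation": [0,0,0.01],"twist": 0,"hand": 0},{"translation": [0,0,0.01],"twist": 0,"hand": 0},{"translation": [0,0,0],"twist": 0,"hand": 0}]'

```text
time: 15.05
tool_pos: [0.49, 0.1317, 0.2119]
tool_rot: [0.0, -0.13, 0.992, -0.0]
contact_force: [1.1, 1.4, 3.7]
gripper_width: 0.245
grasp_force: 59.8
```

Request:
apply_moves --targets '[{"translation": [0,0,0.01],"twist": 0,"hand": 0},{"translation": [0,0,0.01],"twist": 0,"hand": 0},{"translation": [0,0,0.01],"twist": 0,"hand": 0},{"translation": [0,0,0],"twist": 0,"hand": 0}]'

```text
time: 15.45
tool_pos: [0.49, 0.1316, 0.2091]
tool_rot: [0.0, -0.13, 0.992, -0.0]
contact_force: [0.6, 1.4, 4.5]
gripper_width: 0.25
grasp_force: 59.9
```

Request:
apply_moves --targets '[{"translation": [0,0,0.01],"twist": 0,"hand": 0},{"translation": [0,0,0.01],"twist": 0,"hand": 0},{"translation": [0,0,0.01],"twist": 0,"hand": 0},{"translation": [0,0,0.01],"twist": 0,"hand": 0},{"translation": [0,0,0],"twist": 0,"hand": 0}]'

```text
time: 15.95
tool_pos: [0.49, 0.1316, 0.2049]
tool_rot: [0.0, -0.13, 0.992, -0.0]
contact_force: [0.8, 0.7, 3.9]
gripper_width: 0.25
grasp_force: 59.9
```

Request:
apply_moves --targets '[{"translation": [0,0,0.01],"twist": 0,"hand": 0},{"translation": [0,0,0.01],"twist": 0,"hand": 0},{"translation": [0,0,0.01],"twist": 0,"hand": 0},{"translation": [0,0,0.01],"twist": 0,"hand": 0},{"translation": [0,0,0],"twist": 0,"hand": 0}]'

```text
time: 16.45
tool_pos: [0.4898, 0.1314, 0.2007]
tool_rot: [0.0, -0.13, 0.992, -0.001]
contact_force: [1.3, -0.4, 3.6]
gripper_width: 0.254
grasp_force: 59.8
```

Request:
apply_moves --targets '[{"translation": [0,0,0.01],"twist": 0,"hand": 0},{"translation": [0,0,0.01],"twist": 0,"hand": 0},{"translation": [0,0,0.01],"twist": 0,"hand": 0},{"translation": [0,0,0.01],"twist": 0,"hand": 0},{"translation": [0,0,0],"twist": 0,"hand": 0}]'

```text
time: 16.95
tool_pos: [0.4887, 0.1316, 0.1951]
tool_rot: [-0.002, -0.13, 0.992, -0.0]
contact_force: [0.9, -0.4, -1.6]
gripper_width: 0.249
grasp_force: 59.1
```

Request:
apply_moves --targets '[{"translation": [0,0,0.01],"twist": 0,"hand": 0},{"translation": [0,0,0.01],"twist": 0,"hand": 0},{"translation": [0,0,0.01],"twist": 0,"hand": 0},{"translation": [0,0,0.01],"twist": 0,"hand": 0},{"translation": [0,0,0],"twist": 0,"hand": 0}]'

```text
time: 17.45
tool_pos: [0.4896, 0.1318, 0.1925]
tool_rot: [-0.0, -0.13, 0.992, -0.0]
contact_force: [0.4, 0.0, -0.7]
gripper_width: 0.248
grasp_force: 59.1
```

```bash
python3 st.py
python3 - <<'E'
from h import *
grab_frame('scene');print([(np.round(r['point'],3),r['score']) for r in recognise('scene','bush')])
b=grab_frame('scene')
cv2.imwrite('pics/c6.png',cv2.resize(b[130:210,250:330],None,fx=6,fy=6,interpolation=cv2.INTER_CUBIC)[:,:,::-1])
E
```

```text
17.45 [0.4896 0.1318 0.1925] [ 0.3922  0.0093 -0.7032] [ 0.0397 -0.0174 -0.015 ] w 0.248 tilt [ 0.0003 -0.     -1.    ]
[(array([0.498, 0.118, 0.022]), 0.63), (array([0.756, 0.002, 0.086]), 0.49)]
```

View pics/c6.png

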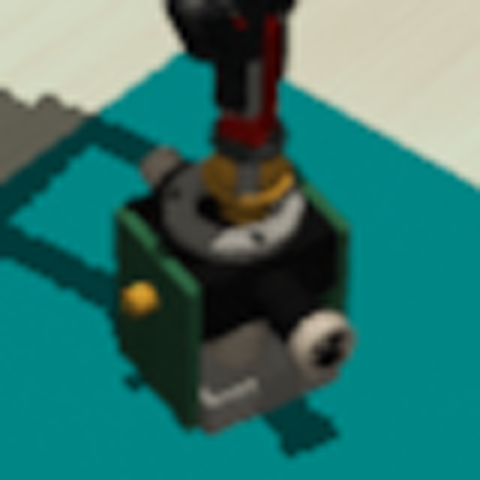

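The bush is detected at z≈0.022, so it's in the tray, and there is no push force left. I'll withdraw straight up and go back over the holder.

Request:
apply_moves --targets '[{"translation": [0,0,-0.05],"twist": 0,"hand": 0},{"translation": [0,0,-0.1],"twist": 0,"hand": 0},{"translation": [0,0,-0.15],"twist": 0,"hand": 0},{"translation": [0,0,-0.15],"twist": 0,"hand": 0},{"translation": [0,0,-0.2],"twist": 0,"hand": 0},{"translation": [0,0,-0.2],"twist": 0,"hand": 0},{"translation": [0,0,-0.1],"twist": 0,"hand": 0},{"translation": [0,0,0],"twist": 0,"hand": 0}]'

```text
time: 18.4
tool_pos: [0.4908, 0.1319, 0.2908]
tool_rot: [0.003, -0.13, 0.992, -0.0]
contact_force: [0.1, -0.3, -1.0]
gripper_width: 0.252
grasp_force: 59.1
```

```bash
python3 st.py "[.5144,-.1547,.285]"
```

```text
18.4 [0.4908 0.1319 0.2908] [ 0.1161 -0.3031 -1.0247] [-0.0202  0.03    0.0395] w 0.252 tilt [-0.005  -0.0008 -1.    ]
tool delta(units) [ 0.509  -2.8303  0.0579]
```

Request:
apply_moves --targets '[{"translation": [0.03,-0.2,0],"twist": 0,"hand": 0},{"translation": [0.07,-0.4,0],"twist": 0,"hand": 0},{"translation": [0.08,-0.45,0],"twist": 0,"hand": 0},{"translation": [0.08,-0.45,0],"twist": 0,"hand": 0},{"translation": [0.08,-0.45,0],"twist": 0,"hand": 0},{"translation": [0.08,-0.42,0],"twist": 0,"hand": 0},{"translation": [0.06,-0.3,0],"twist": 0,"hand": 0},{"translation": [0.03,-0.16,0],"twist": 0,"hand": 0}]'

```text
time: 19.2
tool_pos: [0.5126, -0.157, 0.2865]
tool_rot: [-0.001, -0.128, 0.992, 0.0]
contact_force: [-0.3, 0.7, -1.0]
gripper_width: 0.247
grasp_force: 59.3
```

Request:
apply_moves --targets '[{"translation": [0,0,0],"twist": 0,"hand": 0},{"translation": [0,0,0],"twist": 0,"hand": 0},{"translation": [0,0,0],"twist": 0,"hand": 0}]'

```text
time: 19.5
tool_pos: [0.5132, -0.1535, 0.2874]
tool_rot: [-0.0, -0.131, 0.991, 0.0]
contact_force: [0.2, 0.9, -0.7]
gripper_width: 0.249
grasp_force: 59.2
```

```bash
python3 st.py "[.5144,-.1547,.225]"
```

```text
19.5 [ 0.5132 -0.1535  0.2874] [ 0.194   0.8903 -0.7281] [ 0.0705  0.0477 -0.0255] w 0.249 tilt [ 0.0002  0.0008 -1.    ]
tool delta(units) [-0.0089 -0.0149  0.6244]
```

Request:
apply_moves --targets '[{"translation": [-0.009,-0.013,0.1],"twist": 0,"hand": 0},{"translation": [0,0,0.25],"twist": 0,"hand": 0},{"translation": [0,0,0.25],"twist": 0,"hand": 0},{"translation": [0,0,0],"twist": 0,"hand": 0},{"translation": [0,0,0],"twist": 0,"hand": 0}]'

```text
time: 20.0
tool_pos: [0.5142, -0.1551, 0.2272]
tool_rot: [-0.001, -0.13, 0.991, 0.0]
contact_force: [-1.2, -0.4, -1.2]
gripper_width: 0.247
grasp_force: 59.0
```

Request:
apply_moves --targets '[{"translation": [0,0,0.03],"twist": 0,"hand": 0},{"translation": [0,0,0.03],"twist": 0,"hand": 0},{"translation": [0,0,0.03],"twist": 0,"hand": 0},{"translation": [0,0,0.03],"twist": 0,"hand": 0},{"translation": [0,0,0],"twist": 0,"hand": 0}]'

```text
time: 20.5
tool_pos: [0.5142, -0.1558, 0.2153]
tool_rot: [-0.0, -0.13, 0.992, 0.0]
contact_force: [-0.2, -0.4, -1.2]
gripper_width: 0.249
grasp_force: 59.0
```

Request:
apply_moves --targets '[{"translation": [0,0,0.03],"twist": 0,"hand": 0},{"translation": [0,0,0.03],"twist": 0,"hand": 0},{"translation": [0,0,0.03],"twist": 0,"hand": 0},{"translation": [0,0,0],"twist": 0,"hand": 0}]'

```text
time: 20.9
tool_pos: [0.5141, -0.1556, 0.2059]
tool_rot: [-0.0, -0.13, 0.992, 0.0]
contact_force: [0.1, 0.5, -1.6]
gripper_width: 0.249
grasp_force: 59.2
```

Request:
apply_moves --targets '[{"translation": [0,0.009,0.05],"twist": 0,"hand": 0},{"translation": [0,0,0.1],"twist": 0,"hand": 0},{"translation": [0,0,0.1],"twist": 0,"hand": 0},{"translation": [0,0,0.1],"twist": 0,"hand": 0},{"translation": [0,0,0],"twist": 0,"hand": 0}]'

```text
time: 21.4
tool_pos: [0.5128, -0.1545, 0.1689]
tool_rot: [-0.002, -0.13, 0.992, 0.001]
contact_force: [-0.9, 0.0, -1.3]
gripper_width: 0.248
grasp_force: 59.2
```

Request:
apply_moves --targets '[{"translation": [0,0,0.1],"twist": 0,"hand": 0},{"translation": [0,0,0.1],"twist": 0,"hand": 0},{"translation": [0,0,0.07],"twist": 0,"hand": 0},{"translation": [0,0,0],"twist": 0,"hand": 0},{"translation": [0,0,0],"twist": 0,"hand": 0}]'

```text
time: 21.9
tool_pos: [0.5141, -0.155, 0.1445]
tool_rot: [-0.0, -0.13, 0.992, 0.0]
contact_force: [-0.1, 0.3, -0.9]
gripper_width: 0.25
grasp_force: 59.2
```

Request:
apply_moves --targets '[{"translation": [0,0,0.02],"twist": 0,"hand": 0},{"translation": [0,0,0.02],"twist": 0,"hand": 0},{"translation": [0,0,0.01],"twist": 0,"hand": 0},{"translation": [0,0,0],"twist": 0,"hand": 0}]'

```text
time: 22.3
tool_pos: [0.5141, -0.155, 0.1396]
tool_rot: [-0.0, -0.13, 0.992, -0.0]
contact_force: [0.4, 0.3, -1.7]
gripper_width: 0.247
grasp_force: 59.2
```

Request:
apply_moves --targets '[{"translation": [0,0,0.01],"twist": 0,"hand": 0},{"translation": [0,0,0.01],"twist": 0,"hand": 0},{"translation": [0,0,0],"twist": 0,"hand": 0}]'

```text
time: 22.6
tool_pos: [0.5141, -0.155, 0.1375]
tool_rot: [-0.0, -0.13, 0.992, 0.0]
contact_force: [-0.4, -0.7, -1.7]
gripper_width: 0.25
grasp_force: 59.2
```

Request:
apply_moves --targets '[{"translation": [0,0,0.01],"twist": 0,"hand": 0},{"translation": [0,0,0],"twist": 0,"hand": 0}]'

```text
time: 22.8
tool_pos: [0.5142, -0.155, 0.1367]
tool_rot: [0.0, -0.13, 0.992, -0.0]
contact_force: [-0.4, 0.2, -1.5]
gripper_width: 0.25
grasp_force: 59.2
```

Request:
apply_moves --targets '[{"translation": [0,0,0.01],"twist": 0,"hand": 0},{"translation": [0,0,0],"twist": 0,"hand": 0}]'

```text
time: 23.0
tool_pos: [0.5143, -0.155, 0.1367]
tool_rot: [-0.0, -0.13, 0.992, -0.0]
contact_force: [-2.5, 1.0, 4.2]
gripper_width: 0.249
grasp_force: 59.8
```

Request:
apply_moves --targets '[{"translation": [0,0,0.01],"twist": 0,"hand": 0},{"translation": [0,0,0],"twist": 0,"hand": 0}]'

```text
time: 23.2
tool_pos: [0.5144, -0.155, 0.1366]
tool_rot: [-0.0, -0.13, 0.992, 0.0]
contact_force: [-5.1, 2.2, 9.9]
gripper_width: 0.253
grasp_force: 60.6
```

Request:
apply_moves --targets '[{"translation": [0,0,0.01],"twist": 0,"hand": 0},{"translation": [0,0,0],"twist": 0,"hand": 0}]'

```text
time: 23.4
tool_pos: [0.5144, -0.155, 0.1366]
tool_rot: [-0.0, -0.13, 0.992, 0.0]
contact_force: [-7.9, 3.7, 13.9]
gripper_width: 0.252
grasp_force: 61.3
```

It's home, at the same height as at the grasp. I'll ease off, release and retreat.

Request:
apply_moves --targets '[{"translation": [0,0,-0.02],"twist": 0,"hand": 0},{"translation": [0,0,0],"twist": 0,"hand": 0},{"translation": [0,0,0],"twist": 0,"hand": 0.3},{"translation": [0,0,0],"twist": 0,"hand": 0.4},{"translation": [0,0,0],"twist": 0,"hand": 0.6},{"translation": [0,0,0],"twist": 0,"hand": 0.6},{"translation": [0,0,0],"twist": 0,"hand": 0.6}]'

```text
time: 24.1
tool_pos: [0.5141, -0.155, 0.1355]
tool_rot: [-0.0, -0.13, 0.992, 0.0]
contact_force: [0.8, -1.0, -0.1]
gripper_width: 0.601
grasp_force: 0.0
```

Request:
apply_moves --targets '[{"translation": [0,0,-0.1],"twist": 0,"hand": 0.6},{"translation": [0,0,-0.25],"twist": 0,"hand": 0.6},{"translation": [0,0,-0.3],"twist": 0,"hand": 0.6},{"translation": [0,0,-0.3],"twist": 0,"hand": 0.6},{"translation": [0,0,-0.2],"twist": 0,"hand": 0.6},{"translation": [0,0,0],"twist": 0,"hand": 0.6}]'

```text
time: 24.7
tool_pos: [0.516, -0.1558, 0.2557]
tool_rot: [0.004, -0.13, 0.992, -0.002]
contact_force: [0.9, 0.4, 0.2]
gripper_width: 0.601
grasp_force: 0.0
```

```bash
python3 st.py
python3 - <<'E'
from h import *
b=grab_frame('scene')
for q in('drift','bush'):print([(np.round(r['point'],3),r['score']) for r in recognise('scene',q)])
cv2.imwrite('pics/c7.png',cv2.resize(b[130:270,160:330],None,fx=4,fy=4,interpolation=cv2.INTER_CUBIC)[:,:,::-1])
E
```

```text
24.7 [ 0.516  -0.1558  0.2557] [0.8552 0.4193 0.2164] [ 0.0375 -0.0118  0.0002] w 0.601 tilt [-0.0065 -0.0053 -1.    ]
[(array([ 0.621, -0.16 ,  0.141]), 0.96), (array([ 0.422, -0.196,  0.14 ]), 0.69), (array([ 0.526, -0.16 ,  0.122]), 0.56)]
[(array([0.497, 0.117, 0.021]), 0.42)]
```

View pics/c7.png

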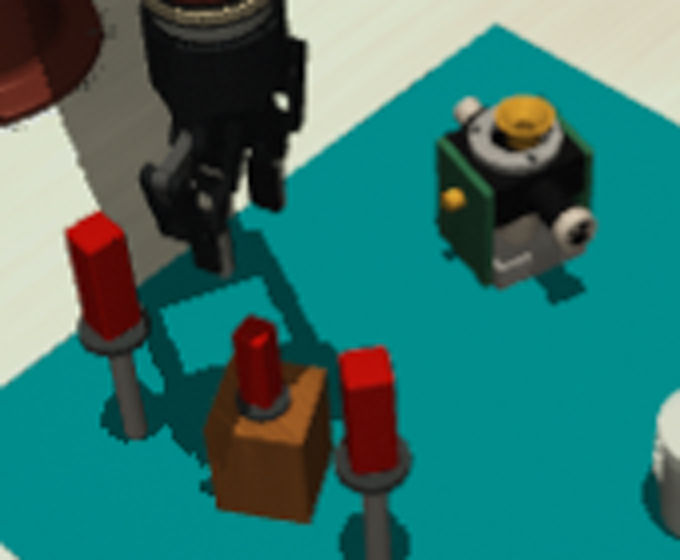

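The drift stands fully home in its holder at about (260,400) in this crop. The gripper is clear and the bush is detected in the tray.

```bash
python3 -c "
from plant import job_done
print(job_done())"
```

```text
the job is handed in; nothing more can be done
None
```

The bush is out of the tap body and in the tray, the drift is back fully home in its holder and released, and the job is handed in at about 25 s; the highest readings I saw were about 9 N pushing the bush and 16 N seating the drift in its holder.

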